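Put a pylon away through the dust flaps

TASK

Put the loose prosthesis pylon away in the two-lane magazine: feed it, tube end first, through the hinged dust flap of the lane that is still empty (the other is already full; you cannot see which, so try gently and feel) and push it on until it is home against the back wall and the flap has fallen shut behind it. Do not ram it into the magazine, and leave the other things on the bench where they are.

Things in the scene. Friction and masses are not known exactly. Their poses are not given: they have to be found in the camera images.
- magazine: Grey sheet-steel two-lane magazine fixed to the bench. Origin on the bench under the middle of its front plane; x = feed direction, inwards, y left, z up. Closed housing x 0 to 185, y -66 to 66, roof top z = 100 mm, back wall's inner face x = 181. One lane, left or right at random and hidden, already holds an identical pylon against the back wall, its heel at x = 46: a new nose stops dead there.
- mouth_left (a point): Middle of the left lane's floor at the front plane (magazine x = 0, y = +40, z = 6 mm; magazine's axes). The lane is 46 mm wide, its mouth open up to the lintel at z = 92 mm but for the flap. Before it lies an open trough, magazine x -150 to 0, same floor height, between two guides 46 mm apart, 3 mm thick, tops at z = 14 mm. An empty lane lets a nose slide freely to the back wall.
- mouth_right (a point): The same for the right lane and its trough (magazine x = 0, y = -40, z = 6 mm).
- flap_left (a joint): Angle of the left lane's steel flap (43 mm wide, 60 long, 3 thick, 50 g), hung under the lintel at magazine x = 2.5, z = 92 mm: 0 hanging shut, grows as it swings inwards, to 1.45 rad; never outwards. Its lower edge hangs 26 mm above the lane floor, so a pylon lifts it. Slick nylon lip: a pylon can be drawn back out. Falls shut once the heel is some 30 mm behind the front plane.
- flap_right (a joint): The same for the right lane.
- pylon: Loose pylon, 135 mm long, 0.19 to 0.34 kg: a dark steel clamp block 30 (x) by 34 (y) by 34 (z) mm carrying an aluminium tube, diameter 32, length 105 mm, axis 16 mm up. Lies on its block's flat side. Origin under the block's centre, x along the tube to its free end, z up. Balance point about 35 mm from the origin towards the tube.
- pylon_nose (a point): Centre of the free tube end (pylon x = 120, z = 16 mm); axes as the pylon's.
- pylon_heel (a point): Centre of the block's outer end face, the last to go in (pylon x = -15, z = 17 mm); axes as the pylon's.
- cup: Bystander: black plaster mixing cup, 90 mm across, 75 mm high, origin under its centre.
- rasp: Bystander: plaster rasp with wooden handle, 250 mm long, 24 mm high, origin under the middle.
- screwdriver: Bystander: screwdriver lying on the bench.
- plug: Bystander: plaster cone, 60 mm across, 35 mm high, origin under its centre.
Not all that is in view belongs to the job. Leave any blue or green look-alike of the pylon alone.

How it is judged:
By the outcome, as a careful person would: the job done as asked, in the order asked, and still so for the second after the job is handed in, with the robot touching nothing.
It also fails if it takes over 61 s, if anything falls off the work surface, if the arm or the gripper's body presses on something with over 40 N, if the wrist force passes 120 N, or if a joint passes its speed limit or range.

ROBOT

A 6-joint arm with a two-finger parallel gripper is mounted at the origin on the work surface. World frame = base frame: x ahead of the robot, y to its left, z up, the work surface at z = 0. Lengths are in m, angles in rad, forces in N, time in s.
With the tool pointing down it reaches from about 0.225 to 0.875 m from the base axis. Payload 3.4 kg.
Tool frame: the origin (TCP) lies at the very end of the fingers, on their centre line; the grasp point (between the pads) lies 19 mm behind it; z points along the fingers, y is the line along which they close (so a half turn about z gives the same grasp; the last joint's range is limited). The gripper opens to 85 mm and grips with 20 to 120 N. Pads are 22 mm wide; open, the fingers measure 114 mm over their backs; the gripper's body (76 mm by 85 mm) begins 54 mm behind the grasp point. The pads swing forward as they close: fully open they stand 13 mm farther back than shut.
Start: joints at [-1.239, 0.276, 1.505, -0, 1.361, -0.121], TCP at [0.252, -0.517, 0.231] pointing down, gripper open.
Joint ranges: [-2.89, 2.89], [-0.75, 2.08], [0.22, 2.7], [-1.18, 4.32], [0.11, 2.71], [-2.7, 2.7]. Speed limits (rad/s): [2.57, 2.57, 3.14, 3.14, 3.14, 3.14].

INTERFACE

Orientations are given as a unit quaternion [w, x, y, z].
In Python, from rig import manip, eyes gives the robot as it stands.
- The arm moves only by the tool servo_tool, never from a script. Its argument "series" is text: rows parted by semicolons, each of 7 numbers parted by spaces: the shift along the tool's x, y, z in m, then the turn, a rotation vector about the tool's x, y, z in degrees, then the closure, from 0 (fully open) to 1 (shut). In form: dx dy dz ax ay az fingers; .... A call has 1 to 5 rows; each row is the pose to reach, as a shift and turn from the pose commanded when the call began, along the tool's axes at that moment; what a row does not reach only later rows make up. A row lasts 1/10 s, in which the tool goes at most 50 mm and 8.59 degrees, less where a joint would pass 70% of its speed; a pose out of reach is approached as far as the arm can. A call with a gripper value outside its range is refused whole. The fingers move at their own pace and stop on an object; "squeeze" is the grip in N (left out, the last holds). Time passes only in rows, so rows that repeat a pose let the fingers close. It gives the time, the measured TCP pose, the force, the opening and the grip force at its end, in the units of the state.
- manip.get_state(): the state, without advancing time (a new reading comes with each control period).
- eyes.get_image(name): name is "side" or "top"; returns the picture (480x640x3 uint8, red, green, blue); there is no depth.
- eyes.camera_info(name): a dict with "fx", "fy", "cx", "cy" (pixels), "eye" and "orientation" of the camera in the world. Camera axes: x right, y down, z forward; pixel columns grow to the right and rows downward; lengths in m; the calibration is good to about 2 mm. A picture is of the moment at which its call begins. camera_info takes no time and is no camera call.
- manip.sign_off(): hands the job in; it is judged then, once.
The state is a dict: "clock": time; "qpos": joint angles; "qd": joint speeds; "effort": joint torques, N m; "position": TCP position; "ee_rot": TCP orientation; "contact_force": force on the tool from outside, world axes, zero at the start; "moment": the same for the moment, N m; "width": finger opening in m; "gripper_force": force on a finger pad.
Only numpy, scipy, OpenCV 4.12 (cv2) and the standard library are available. Lean on these libraries where they do the work, as an engineer would, in place of code of your own. Each camera call takes 0.05 s, during which the arm holds its last target. There are 200 camera calls.

## Working session

There is one attempt and no reset: what is moved stays moved. The work goes in short steps, Python scripts to look and compute and a tool call to move; the robot and the scene stay as the last step left them, time stands still between calls to the robot, and variables do not carry over. Pictures are saved under pics/ and viewed, at most 10 in all, crops included, and the job is handed in when it is done.

Besides the shell and the picture viewer there is one more tool, called after "Call:" in YAML: its name, and indented under it one key for each argument. servo_tool: Moves the arm, as the interface text tells. Its arguments: {"type":"object","properties":{"series":{"type":"string"},"squeeze":{"type":"number"}},"required":["series"]}

```bash
mkdir -p pics; cat > h.py <<'E'
import numpy as np,cv2
from scipy.spatial.transform import Rotation as R
from rig import manip,eyes
def q2R(q): return R.from_quat([q[1],q[2],q[3],q[0]]).as_matrix()
def cam(n):
    c=eyes.camera_info(n); o=np.array(c['orientation'])
    return c,(q2R(o) if o.size==4 else o),np.array(c['eye'])
def ray(n,u,v):
    c,M,e=cam(n); d=M@np.array([(u-c['cx'])/c['fx'],(v-c['cy'])/c['fy'],1]); return e,d/np.linalg.norm(d)
def plane(n,u,v,z):
    e,d=ray(n,u,v); return e+d*(z-e[2])/d[2]
def proj(n,p):
    c,M,e=cam(n); k=M.T@(np.array(p)-e); return k[0]/k[2]*c['fx']+c['cx'],k[1]/k[2]*c['fy']+c['cy']
def tri(a,b):
    (e1,d1),(e2,d2)=a,b
    s=np.linalg.lstsq(np.c_[d1,-d2],e2-e1,rcond=None)[0]
    p,q=e1+s[0]*d1,e2+s[1]*d2; return (p+q)/2,np.linalg.norm(p-q)
def snap(n,f):
    im=eyes.get_image(n); cv2.imwrite('pics/'+f,im[:,:,::-1]); return im
E
python3 - <<'E'
from h import *
for n in('top','side'):
    snap(n,n+'1.png'); print(eyes.camera_info(n))
s=manip.get_state(); print(s)
E
```

```text
{'fx': 450.44633993492903, 'fy': 450.44633993492903, 'cx': 322.512801930437, 'cy': 240.61584580309076, 'eye': array([ 0.4754834 , -0.02441155,  0.99505179]), 'orientation': array([ 0.01455935, -0.70642112,  0.70705489, -0.02882023])}
{'fx': 497.2311613499639, 'fy': 497.2311613499639, 'cx': 311.28093236611886, 'cy': 235.70855887664425, 'eye': array([0.33906134, 0.78055202, 0.99191209]), 'orientation': array([ 0.03993524, -0.09257687,  0.92866725, -0.35694795])}
{'clock': 0.1, 'qpos': array([-1.23900249e+00,  2.76546622e-01,  1.50599941e+00, -1.95804127e-05,
        1.36071810e+00, -1.21047894e-01]), 'qd': array([ 1.48770824e-03,  3.53403622e-05, -1.89897281e-03,  1.00223406e-03,
        3.49577028e-04, -5.40119227e-04]), 'effort': array([ 1.13052010e-03, -4.17701840e+01, -2.46403116e+01, -1.03098494e-04,
        5.79045096e-03,  6.87547725e-06]), 'position': array([ 0.25138447, -0.5166116 ,  0.23052058]), 'ee_rot': array([-8.30099389e-04,  9.74475319e-01,  2.24493104e-01, -9.74218722e-05]), 'contact_force': array([-0.40698489,  0.67795172,  0.74450021]), 'moment': array([0.00135571, 0.02588295, 0.00532272]), 'gripper_force': 0.0, 'width': 0.08531530589215386}
```

View pics/top1.png

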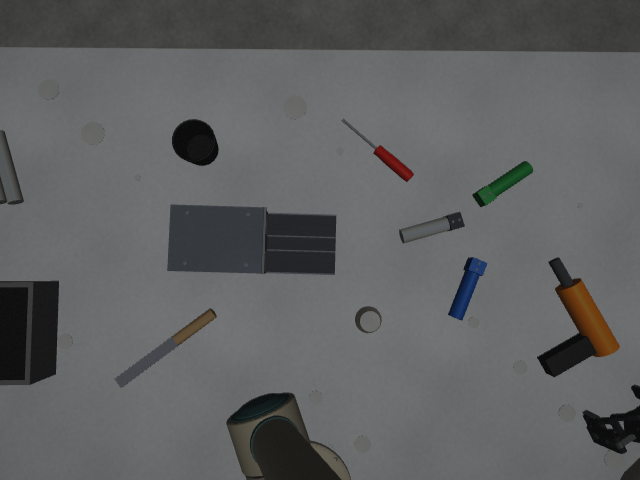

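View pics/side1.png

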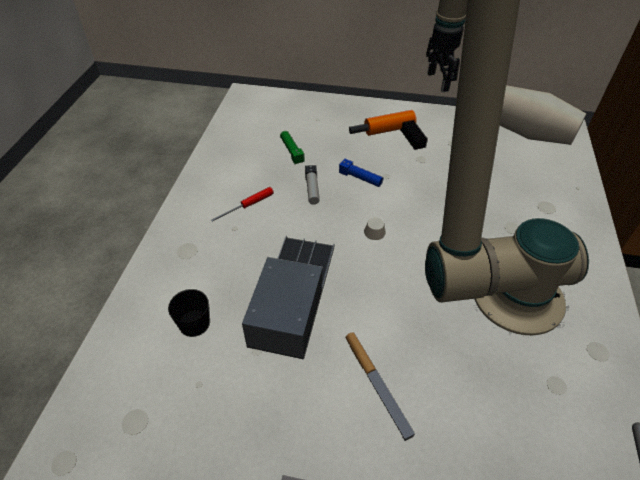

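Top: magazine roof spans (168–267, 205–272) with the troughs to its right as far as 336. The pylon lies with its tube end at about (404,236) and its block at (456,220). Side: pylon at (312,165–203), magazine at (245–335, 238–355). Next I'll enlarge these.

```bash
python3 - <<'E'
from h import *
t=cv2.imread('pics/top1.png'); s=cv2.imread('pics/side1.png')
def cr(im,x,y,w,h,k): 
    o=cv2.resize(im[y:y+h,x:x+w],None,fx=k,fy=k,interpolation=cv2.INTER_CUBIC)
    o=cv2.convertScaleAbs(o,alpha=1.6)
    for g in range(0,w,10): cv2.line(o,(g*k,0),(g*k,6 if g%50 else 14),(0,0,255),1)
    for g in range(0,h,10): cv2.line(o,(0,g*k),(6 if g%50 else 14,g*k),(0,0,255),1)
    return o
c=np.zeros((600,800,3),np.uint8)
def put(o,x,y): c[y:y+o.shape[0],x:x+o.shape[1]]=o[:600-y,:800-x]
put(cr(t,160,195,185,85,3),0,0)       # 555x255
put(cr(t,390,200,80,50,5),0,260)      # 400x250
put(cr(s,240,230,100,130,3),560,0)    # 300x390 clipped at 240
put(cr(s,295,155,40,55,5),410,260)
cv2.imwrite('pics/c1.png',c)
# pylon mask in top
g=cv2.cvtColor(t,cv2.COLOR_BGR2GRAY); 
for r in range(206,246,3): print(r,' '.join(map(str,g[r,396:470:3])))
E
```

```text
206 111 112 111 112 111 111 109 110 110 109 109 108 108 108 110 110 110 109 109 110 110 108 107 109 109
209 112 110 111 109 111 112 108 110 109 109 109 107 108 106 108 110 109 108 109 111 108 110 108 108 107
212 112 111 110 108 109 110 109 108 110 110 107 107 109 109 108 111 110 108 108 107 75 47 108 108 108
215 110 112 111 109 109 110 108 110 108 107 106 108 109 109 109 108 108 48 38 36 37 35 109 109 110
218 111 109 110 110 109 108 108 108 108 109 106 108 109 108 80 59 68 44 37 37 36 52 77 108 109
221 110 108 110 109 110 108 107 109 107 107 107 62 67 72 79 87 87 90 36 71 37 48 36 108 109
224 110 109 109 109 108 106 104 81 63 72 79 84 88 89 91 92 93 93 37 35 35 35 37 108 109
227 110 110 107 108 65 71 78 82 88 90 92 93 93 93 92 91 91 88 20 37 37 40 105 110 108
230 108 56 75 81 86 90 91 92 92 93 93 90 91 89 87 84 76 56 59 105 111 109 110 109 110
233 109 70 83 92 92 93 91 91 90 90 88 85 81 69 81 107 110 112 109 111 111 110 111 110 109
236 108 106 33 91 89 89 91 86 80 73 71 104 109 108 109 110 111 110 110 110 110 110 110 110 110
239 109 109 34 86 82 77 66 77 103 106 107 109 109 109 110 109 109 111 111 110 110 110 108 110 109
242 109 109 69 67 102 106 107 105 108 108 108 108 108 109 112 110 109 111 112 112 110 109 111 110 110
245 110 109 108 108 108 106 106 107 108 108 109 108 108 110 110 108 109 111 110 110 110 110 112 113 110
```

View pics/c1.png

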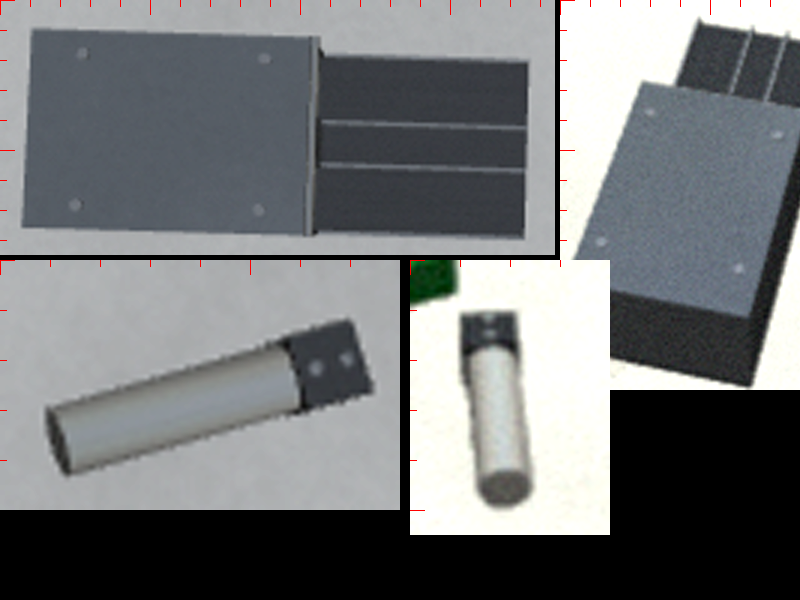

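The composite gives clear corners for the roof, trough ends and guides, and for the pylon's tube end and block. I'll triangulate from those.

```bash
python3 - <<'E'
from h import *
np.set_printoptions(precision=4,suppress=True)
T=lambda X,Y:(160+X/3,195+Y/3); S=lambda X,Y:(240+(X-560)/3,230+Y/3)
TP=lambda X,Y:(390+X/5,200+(Y-260)/5); SP=lambda X,Y:(295+(X-410)/5,155+(Y-260)/5)
for n,a,b in [('troughfar',T(528,62),S(698,20)),('gR',T(527,127),S(753,28)),('gL',T(525,170),S(788,34)),
 ('roof front far',T(309,38),S(640,83)),('roof front far b',T(318,38),S(640,83)),('roof back far',T(33,29),(245,328)),('roof back near',T(22,227),(304,336)),
 ('nose',TP(60,441),SP(503,488)),('blk far',TP(350,320),SP(460,312)),('blk near',TP(373,392),SP(517,312))]:
    print(n,*tri(ray('top',*a),ray('side',*b)))
print('plane14');
for a in [(528,62),(527,127),(525,170),(524,238)]: print(plane('top',*T(*a),.014)[:2])
print('guides at mouth',plane('top',*T(320,121),.014)[:2],plane('top',*T(320,164),.014)[:2])
print('roof z100')
for a in [(33,29),(22,227),(309,38),(318,38),(305,235),(313,235)]: print(a,plane('top',*T(*a),.1)[:2])
print('pylon')
for a,z in [((46,408),.016),((68,475),.016),((272,345),.016),((298,414),.016),((60,441),.016),((350,320),.034),((373,392),.034),((285,340),.034),((303,411),.034)]: print(a,plane('top',*TP(*a),z)[:2])
for n,p in [('cone',plane('top',370,319,.02)),('green',plane('top',484,200,.03)),('blue',plane('top',475,265,.03))]: print(n,p)
E
```

```text
troughfar [ 0.5913 -0.0744  0.0057] 0.0004645215290941022
gR [ 0.5421 -0.0736  0.0066] 0.0026479834781651286
gL [ 0.5104 -0.072   0.0073] 0.0029349958240837415
roof front far [0.597  0.0766 0.0956] 3.38715098235667e-05
roof front far b [0.5984 0.0714 0.089 ] 0.0010289294978860573
roof back far [0.5999 0.2627 0.0839] 0.008990662934956149
roof back near [0.4693 0.2642 0.096 ] 0.0038547075981108007
nose [ 0.5453 -0.2192  0.0108] 0.0006311344997102312
blk far [ 0.5963 -0.342   0.031 ] 0.0009060001755382686
blk near [ 0.5645 -0.3527  0.0273] 0.0025102142247098395
plane14
[ 0.5905 -0.0739]
[ 0.5429 -0.073 ]
[ 0.5116 -0.0715]
[ 0.4623 -0.0706]
guides at mouth [0.5473 0.0774] [0.5161 0.0772]
roof z100
(33, 29) [0.6021 0.2586]
(22, 227) [0.4713 0.2633]
(309, 38) [0.5964 0.0761]
(318, 38) [0.5964 0.0702]
(305, 235) [0.4657 0.0779]
(313, 235) [0.4657 0.0726]
pylon
(46, 408) [ 0.5597 -0.2121]
(68, 475) [ 0.5304 -0.2214]
(272, 345) [ 0.5875 -0.3121]
(298, 414) [ 0.5571 -0.3231]
(60, 441) [ 0.5453 -0.2181]
(350, 320) [ 0.5964 -0.3409]
(373, 392) [ 0.5651 -0.3503]
(285, 340) [ 0.5877 -0.3125]
(303, 411) [ 0.5569 -0.3198]
cone [ 0.3665 -0.146   0.02  ]
green [ 0.6232 -0.3953  0.03  ]
blue [ 0.482  -0.3724  0.03  ]
```

Call:
servo_tool:
  series: "0.045 -0.003 0 0 0 -8.5 0.3; 0.09 -0.006 0 0 0 -17 0.3; 0.135 -0.009 0 0 0 -25.5 0.3; 0.18 -0.012 0 0 0 -34 0.3; 0.225 -0.015 0 0 0 -42.5 0.3"
  squeeze: 60

```text
clock: 0.6
position: [0.4485, -0.4039, 0.2309]
ee_rot: [-0.0, 0.825, 0.565, -0.0]
contact_force: [0.5, -0.1, -0.2]
width: 0.0598
gripper_force: 0.0
```

```bash
cat >> h.py <<'E'
def to(p,xa,tilt=0):
    "shift/turn (tool axes) to TCP p, tool x at world heading xa deg, tool z leaning tilt deg from down towards heading"
    s=manip.get_state(); M=q2R(s['ee_rot']); a=np.radians(xa)
    h=np.array([np.cos(a),np.sin(a),0]); z0=np.array([0,0,-1.]); t=np.radians(tilt)
    z=np.cos(t)*z0+np.sin(t)*h; x=np.cos(t)*h-np.sin(t)*z0
    G=np.c_[x,np.cross(z,x),z]
    print('t',round(s['clock'],2),'pos',s['position'].round(4),'F',s['contact_force'].round(1),'w',round(s['width'],4),'q',s['qpos'].round(2))
    print('shift',(M.T@(np.array(p)-s['position'])).round(4),'turn',np.degrees(R.from_matrix(M.T@G).as_rotvec()).round(2))
E
python3 -c "
from h import *
to([.5763,-.3292,.08],105.2)"
```

```text
t 0.6 pos [ 0.4485 -0.4039  0.2309] F [ 0.5 -0.1 -0.2] w 0.0598 q [-0.85  0.32  1.44 -0.    1.38 -0.48]
shift [0.1159 0.0922 0.1509] turn [-3.000e-02 -2.000e-02 -3.642e+01]
```

Call:
servo_tool:
  series: "0.023 0.018 0.03 0 0 -7.3 0.3; 0.046 0.037 0.06 0 0 -14.6 0.3; 0.07 0.055 0.09 0 0 -21.9 0.3; 0.093 0.074 0.12 0 0 -29.2 0.3; 0.116 0.092 0.151 0 0 -36.4 0.3"

```text
clock: 1.1
position: [0.5764, -0.3302, 0.0788]
ee_rot: [-0.0, 0.608, 0.794, -0.0]
contact_force: [-0.1, -0.3, 0.9]
width: 0.0597
gripper_force: 0.0
```

Call:
servo_tool:
  series: "0 0 0 0 0 0 0.3; 0 0 0 0 0 0 0.3"

```text
clock: 1.3
position: [0.5751, -0.3303, 0.0789]
ee_rot: [-0.001, 0.61, 0.793, -0.0]
contact_force: [-0.3, 0.2, -0.2]
width: 0.0597
gripper_force: 0.0
```

```bash
python3 -c "
from h import *
to([.5763,-.3292,.012],105.2)
a=snap('top','t2.png')[180:260,380:500]; b=snap('side','s2.png')[120:230,260:380]
k=lambda o:cv2.resize(o,None,fx=4,fy=4)[:,:,::-1]
A,B=k(a),k(b); o=np.zeros((440,800,3),np.uint8); o[:320,:400]=A[:,40:440]; o[:,400:]=B[:,:400]; cv2.imwrite('pics/c2.png',o)"
```

```text
t 1.3 pos [ 0.5751 -0.3303  0.0789] F [-0.3  0.2 -0.2] w 0.0597 q [-0.63  0.52  1.52 -0.    1.11 -0.89]
shift [0.0006 0.0016 0.0669] turn [-0.13 -0.11 -0.34]
```

View pics/c2.png

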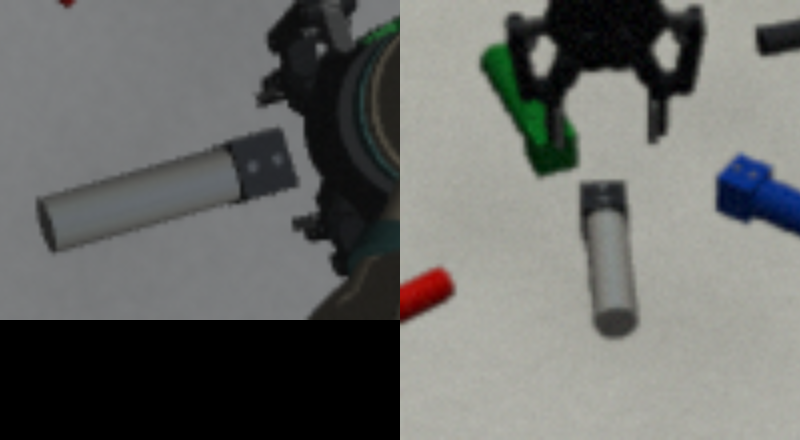

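Side: fingertips at crop (558,140) and (655,140) straddle the block (604). Top: the finger edges are partly hidden by the body. I'll check the along-axis position by projection.

```bash
python3 -c "
from h import *
h=np.array([-.263,.965,0]);l=np.array([.965,.263,0]); p=np.array([.5751,-.3303,.0789])
for s in(.03,-.03):
  for e in(.011,-.011):
    for n in('top','side'):
      u,v=proj(n,p+s*l+e*h); print(s,e,n,(round((u-390)*4),round((v-180)*4)) if n=='top' else (round((u-260)*4+400),round((v-120)*4)))"
```

```text
0.03 0.011 top (252, 108)
0.03 0.011 side (563, 156)
0.03 -0.011 top (293, 97)
0.03 -0.011 side (561, 137)
-0.03 0.011 top (285, 220)
-0.03 0.011 side (646, 152)
-0.03 -0.011 top (325, 209)
-0.03 -0.011 side (644, 133)
```

Call:
servo_tool:
  series: "0.0006 0.0016 0.02 0 0 -0.3 0.3; 0.0006 0.0016 0.04 0 0 -0.3 0.3; 0.0006 0.0016 0.055 0 0 -0.3 0.3; 0.0006 0.0016 0.067 0 0 -0.3 0.3; 0.0006 0.0016 0.067 0 0 -0.3 0.3"

```text
clock: 1.9
position: [0.5757, -0.3305, 0.0129]
ee_rot: [-0.001, 0.608, 0.794, -0.0]
contact_force: [-0.1, 0.3, -0.9]
width: 0.0597
gripper_force: 0.0
```

Call:
servo_tool:
  series: "0 0 0 0 0 0 0.6; 0 0 0 0 0 0 0.8; 0 0 0 0 0 0 1; 0 0 0 0 0 0 1; 0 0 0 0 0 0 1"
  squeeze: 70

```text
clock: 2.4
position: [0.5777, -0.331, 0.015]
ee_rot: [0.002, 0.608, 0.794, -0.0]
contact_force: [-0.7, -1.1, 6.1]
width: 0.0322
gripper_force: 71.6
```

```bash
python3 -c "
from h import *
to([.5757,-.3305,.012],105.2)
a=snap('top','t3.png')[180:260,380:500]; b=snap('side','s3.png')[120:230,260:380]
k=lambda o:cv2.resize(o,None,fx=4,fy=4)[:,:,::-1]
A,B=k(a),k(b); o=np.zeros((440,800,3),np.uint8); o[:320,:400]=A[:,40:440]; o[:,400:]=B[:,:400]; cv2.imwrite('pics/c3.png',o)"
```

```text
t 2.4 pos [ 0.5777 -0.331   0.015 ] F [-0.7 -1.1  6.1] w 0.0322 q [-0.62  0.58  1.58 -0.    0.98 -0.89]
shift [ 0.001  -0.0018  0.003 ] turn [ 0.09  0.16 -0.05]
```

View pics/c3.png

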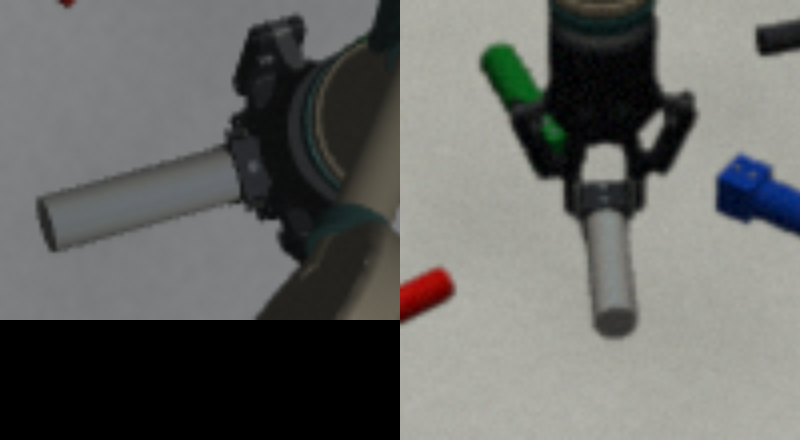

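The pads hold the block squarely with the tube end unchanged. I'll lift it.

Call:
servo_tool:
  series: "0 0 -0.01 0 0 0 1; 0 0 -0.02 0 0 0 1; 0 0 -0.035 0 0 0 1; 0 0 -0.05 0 0 0 1; 0 0 -0.05 0 0 0 1"

```text
clock: 3.0
position: [0.5784, -0.331, 0.066]
ee_rot: [0.003, 0.608, 0.794, 0.0]
contact_force: [-0.1, 0.2, -2.7]
width: 0.0325
gripper_force: 70.7
```

```bash
python3 -c "
from h import *
d=np.array([.03,.9995]);O=np.array([.5313,.0775])+np.array([.9995,-.03])*.04
tgt=O-d*(.122+.010-.0) # nose 8mm before front plane (pylon x=2 at TCP)
print(tgt); to([*tgt,.062],88.3)
print(manip.get_state()['moment'])
snap('top','t4.png'); a=snap('side','s4.png')[100:240,250:390]
cv2.imwrite('pics/c4.png',cv2.resize(a,None,fx=4,fy=4)[:,:,::-1])"
```

```text
[ 0.56732  -0.055634]
t 3.0 pos [ 0.5784 -0.331   0.066 ] F [-0.1  0.2 -2.7] w 0.0325 q [-0.62  0.53  1.53  0.    1.08 -0.89]
shift [0.2687 0.0612 0.0031] turn [ 0.22  0.19 16.85]
[-0.08225168 -0.04121759 -0.00362602]
```

View pics/c4.png

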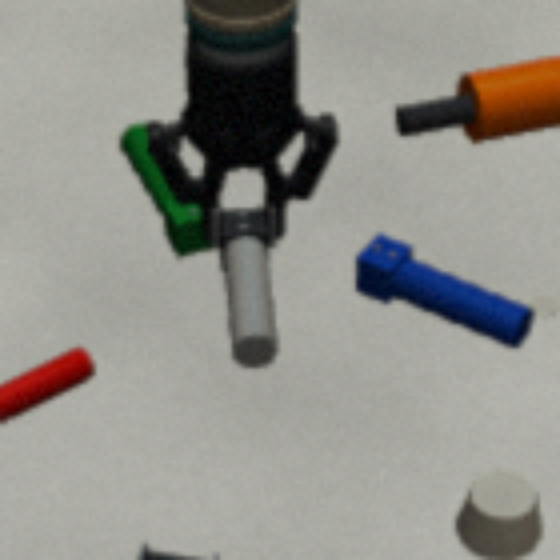

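Side: the pylon hangs level between the pads, with the nose at crop (254,352). I'll check the true fingertip height against the reported TCP, because the guides stand 14 mm high.

```bash
python3 -c "
from h import *
h=np.array([-.263,.965,0]);l=np.array([.965,.263,0]); 
for p,c in((np.array([.5777,-.331,.015]),(260,120,400)),(np.array([.5784,-.331,.066]),(250,100,0))):
 for dz in(0,-.013):
  for s in(.016,.025,-.016,-.025):
   u,v=proj('side',p+s*l+.011*h+np.array([0,0,dz])); print(dz,s,round((u-c[0])*4+c[2]),round((v-c[1])*4))
"
```

```text
0 0.016 580 221
0 0.025 568 222
0 -0.016 623 219
0 -0.025 635 219
-0.013 0.016 581 235
-0.013 0.025 569 235
-0.013 -0.016 623 232
-0.013 -0.025 635 232
0 0.016 218 248
0 0.025 206 248
0 -0.016 262 246
0 -0.025 275 245
-0.013 0.016 219 262
-0.013 0.025 206 262
-0.013 -0.016 262 259
-0.013 -0.025 275 259
```

Call:
servo_tool:
  series: "0.04 0.009 0 0 0 3 1; 0.08 0.018 0 0 0 6 1; 0.12 0.027 0 0 0 9 1; 0.16 0.036 0 0 0 12 1; 0.195 0.044 0 0 0 14 1"

```text
clock: 3.6
position: [0.567, -0.1281, 0.0622]
ee_rot: [-0.001, 0.701, 0.714, -0.0]
contact_force: [-0.0, 0.5, -3.6]
width: 0.0325
gripper_force: 70.8
```

```bash
python3 -c "
from h import *
d=np.array([.03,.9995]);O=np.array([.5328,.0775])+np.array([.9995,-.03])*.04
to([*(O-d*.134),.055],88.3)"
```

```text
t 3.6 pos [ 0.567  -0.1281  0.0622] F [-0.   0.5 -3.6] w 0.0325 q [-0.34  0.43  1.73  0.    0.99 -0.36]
shift [0.0704 0.003  0.0073] turn [-0.14 -0.07  2.75]
```

Call:
servo_tool:
  series: "0.025 0.001 0 0 0 1 1; 0.05 0.002 0 0 0 2 1; 0.07 0.003 0.003 0 0 2.7 1; 0.07 0.003 0.007 0 0 2.7 1; 0.07 0.003 0.007 0 0 2.7 1"

```text
clock: 4.1
position: [0.569, -0.06, 0.055]
ee_rot: [-0.001, 0.716, 0.698, -0.001]
contact_force: [-0.9, -0.4, -3.3]
width: 0.0324
gripper_force: 70.7
```

```bash
python3 -c "
from h import *
d=np.array([.03,.9995]);O=np.array([.5328,.0775])+np.array([.9995,-.03])*.04
to([*(O-d*.134),.022],88.3)
a=snap('top','t5.png')[195:285,255:355]; b=snap('side','s5.png')[180:290,255:355]
k=lambda o:cv2.resize(o,None,fx=4,fy=4,interpolation=cv2.INTER_CUBIC)[:,:,::-1]
o=np.zeros((440,800,3),np.uint8); o[:360,:400]=k(a); o[:,400:]=k(b); cv2.imwrite('pics/c5.png',cv2.convertScaleAbs(o,alpha=1.6))"
```

```text
t 4.1 pos [ 0.569 -0.06   0.055] F [-0.9 -0.4 -3.3] w 0.0324 q [-0.23  0.42  1.76 -0.    0.96 -0.2 ]
shift [ 0.0024 -0.0002  0.033 ] turn [-0.16  0.01  0.23]
```

View pics/c5.png

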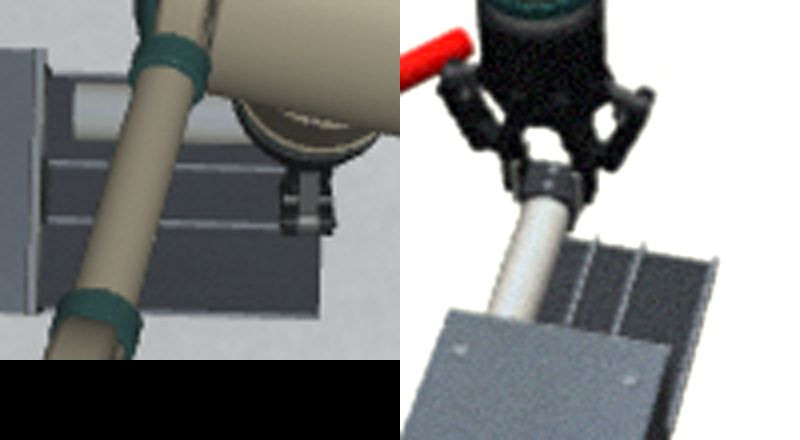

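Top: the tube's free end shows at crop (75, 84–137), over the right-hand trough. I'll check its lateral position in camera coordinates.

```bash
python3 -c "
from h import *
for a in((75,84),(75,137),(220,92),(220,142)): print(plane('top',255+a[0]/4,195+a[1]/4,.056)[:2])
print('guide',plane('top',255+50/4,195+160/4,.014)[:2],'outer',plane('top',255+60/4,195+73/4,.014)[:2])"
```

```text
[0.58478419 0.05852548]
[0.55697614 0.05838332]
[ 0.58063636 -0.01726609]
[ 0.55437128 -0.01727104]
guide [0.54804658 0.07561274] outer [0.59570776 0.07044529]
```

Call:
servo_tool:
  series: "0 0 0.01 0 0 0 1; 0 0 0.02 0 0 0 1; 0 0 0.026 0 0 0 1; 0 0 0.03 0 0 0 1; 0 0 0.032 0 0 0 1"

```text
clock: 4.7
position: [0.5697, -0.0604, 0.0235]
ee_rot: [-0.0, 0.717, 0.697, -0.0]
contact_force: [0.2, 0.6, -2.4]
width: 0.0327
gripper_force: 70.7
```

Call:
servo_tool:
  series: "0 0 0.001 0 0 0 1; 0 0 0.001 0 0 0 1"

```text
clock: 4.9
position: [0.5702, -0.0604, 0.0233]
ee_rot: [0.0, 0.717, 0.697, 0.0]
contact_force: [-0.4, 0.4, -3.1]
width: 0.0327
gripper_force: 70.7
```

Call:
servo_tool:
  series: "0.008 0 0 0 0 0 1; 0.016 0 0 0 0 0 1; 0.024 0 0 0 0 0 1; 0.032 0 0 0 0 0 1; 0.040 0 0 0 0 0 1"

```text
clock: 5.4
position: [0.5711, -0.0194, 0.0234]
ee_rot: [0.0, 0.716, 0.698, 0.0]
contact_force: [-0.5, 0.5, -3.4]
width: 0.0326
gripper_force: 70.6
```

Call:
servo_tool:
  series: "0.003 0 0 0 0 0 1; 0.006 0 0 0 0 0 1; 0.009 0 0 0 0 0 1; 0.012 0 0 0 0 0 1; 0.015 0 0 0 0 0 1"

```text
clock: 5.9
position: [0.5715, -0.0053, 0.0232]
ee_rot: [0.0, 0.717, 0.697, -0.0]
contact_force: [-0.6, -1.3, -3.5]
width: 0.0329
gripper_force: 70.6
```

Call:
servo_tool:
  series: "0.003 0 0 0 0 0 1; 0.006 0 0 0 0 0 1; 0.008 0 0 0 0 0 1; 0.010 0 0 0 0 0 1"

```text
clock: 6.3
position: [0.5718, 0.0048, 0.0233]
ee_rot: [0.0, 0.717, 0.697, -0.0]
contact_force: [0.0, -0.4, -2.8]
width: 0.0326
gripper_force: 70.6
```

Call:
servo_tool:
  series: "0.002 0 0 0 0 0 1; 0.004 0 0 0 0 0 1; 0.006 0 0 0 0 0 1"

```text
clock: 6.6
position: [0.572, 0.0108, 0.0233]
ee_rot: [0.0, 0.717, 0.697, -0.0]
contact_force: [0.5, -0.5, -2.9]
width: 0.0323
gripper_force: 70.6
```

Call:
servo_tool:
  series: "0.002 0 0 0 0 0 1; 0.004 0 0 0 0 0 1; 0.006 0 0 0 0 0 1"

```text
clock: 6.9
position: [0.5721, 0.0168, 0.0233]
ee_rot: [0.0, 0.717, 0.697, -0.0]
contact_force: [-0.1, 0.9, -2.0]
width: 0.0318
gripper_force: 70.6
```

Call:
servo_tool:
  series: "0.002 0 0 0 0 0 1; 0.004 0 0 0 0 0 1; 0.006 0 0 0 0 0 1"

```text
clock: 7.2
position: [0.5723, 0.0228, 0.0233]
ee_rot: [0.0, 0.717, 0.697, -0.0]
contact_force: [-0.7, 0.2, -2.5]
width: 0.0325
gripper_force: 70.6
```

No resistance with the nose about 65 mm in, well past 46 mm, so the right lane is the empty one. I'll set the pylon down, release, rise, shut the fingers and start to tilt.

Call:
servo_tool:
  series: "0 0 0.001 0 0 0 1; 0 0 0.002 0 0 0 1; 0 0 0.002 0 0 0 0.6; 0 0 0.002 0 0 0 0.3; 0 0 0.002 0 0 0 0.3"

```text
clock: 7.7
position: [0.5728, 0.0225, 0.0217]
ee_rot: [0.0, 0.717, 0.697, 0.0]
contact_force: [-0.1, -1.0, 0.2]
width: 0.0596
gripper_force: 0.0
```

Call:
servo_tool:
  series: "-0.001 0 -0.02 0 0 0 0.3; -0.002 0 -0.05 0 0 0 0.3; -0.03 0 -0.09 0 0 0 0.7; -0.07 0 -0.12 0 0 0 1; -0.11 0 -0.14 0 0 0 1"

```text
clock: 8.2
position: [0.5705, -0.0883, 0.1645]
ee_rot: [0.002, 0.716, 0.698, 0.001]
contact_force: [0.7, -0.6, -0.8]
width: 0.0168
gripper_force: 0.0
```

Call:
servo_tool:
  series: "0 0 0 0 -8 0 1; 0 0 0 0 -16 0 1; 0 0 0 0 -24 0 1; 0 0 0 0 -32 0 1; 0 0 0 0 -40 0 1"

```text
clock: 8.7
position: [0.5702, -0.0871, 0.1629]
ee_rot: [0.242, 0.673, 0.654, -0.245]
contact_force: [-1.4, -0.8, -0.1]
width: -0.0001
gripper_force: 0.0
```

```bash
python3 -c "
from h import *
to([.572,-.03,.06],88.3,60)
a=snap('top','t6.png')[195:295,255:395]; b=snap('side','s6.png')[140:300,255:355]
k=lambda o:cv2.resize(o,None,fx=3.5,fy=3.5,interpolation=cv2.INTER_CUBIC)[:,:,::-1]
a,b=k(a),k(b);o=np.zeros((560,800,3),np.uint8)
o[:a.shape[0],:450]=a[:,:450]; o[:b.shape[0],450:]=b[:560,:350]; cv2.imwrite('pics/c6.png',cv2.convertScaleAbs(o,alpha=1.6))"
```

```text
t 8.7 pos [ 0.5702 -0.0871  0.1629] F [-1.4 -0.8 -0.1] w -0.0001 q [ 0.14  0.43  1.69 -0.74  1.26  0.48]
shift [ 0.1101 -0.0002  0.0416] turn [  0.27 100.27   0.23]
```

View pics/c6.png

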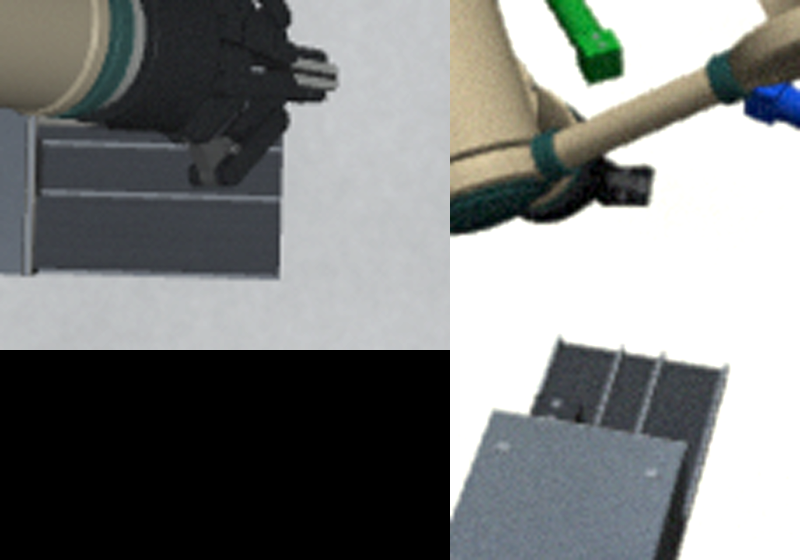

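The tilt went the wrong way: it should be +y, which also suits q4's range. From this view I'll measure how wide the shut gripper is behind the tip.

```bash
python3 -c "
from h import *
s=manip.get_state();M=q2R(s['ee_rot']);p=s['position']
for a in((338,75),(330,95),(300,100),(285,103),(287,112),(285,125),(265,150),(240,183),(215,188),(190,183),(190,150)):
  e,d=ray('top',255+a[0]/3.5,195+a[1]/3.5); k=(p-e)@M[:,0]/(d@M[:,0]); print(a,((M.T@(e+k*d-p))*1000).round(0))"
```

```text
(338, 75) [ 0.  6. 20.]
(330, 95) [-0. -6. 13.]
(300, 100) [ -0. -11. -14.]
(285, 103) [ -0. -14. -27.]
(287, 112) [ -0. -19. -25.]
(285, 125) [ -0. -26. -27.]
(265, 150) [ -0. -40. -43.]
(240, 183) [ -0. -58. -63.]
(215, 188) [ -0. -61. -83.]
(190, 183) [  -0.  -60. -102.]
(190, 150) [  -0.  -44. -102.]
```

Call:
servo_tool:
  series: "0 0 0 0 8.4 0 1; 0 0 0 0 16.8 0 1; 0 0 0 0 25.2 0 1; 0 0 0 0 33.6 0 1; 0 0 0 0 42 0 1"

```text
clock: 9.3
position: [0.5708, -0.0883, 0.1645]
ee_rot: [-0.011, 0.716, 0.697, 0.017]
contact_force: [-1.3, -0.1, -1.5]
width: 0.0
gripper_force: 0.0
```

Call:
servo_tool:
  series: "0 0 0 0 8 0 1; 0 0 0 0 16 0 1; 0 0 0 0 24 0 1; 0 0 0 0 32 0 1; 0 0 0 0 40 0 1"

```text
clock: 9.8
position: [0.5707, -0.0901, 0.1637]
ee_rot: [-0.248, 0.669, 0.651, 0.261]
contact_force: [0.4, 0.4, -0.3]
width: 0.0001
gripper_force: 0.0
```

```bash
python3 -c "
from h import *
to([.571,-.05,.10],88.3,64)"
```

```text
t 9.8 pos [ 0.5707 -0.0901  0.1637] F [ 0.4  0.4 -0.3] w 0.0001 q [-0.64  0.51  1.55  0.59  1.56 -0.77]
shift [-0.013  -0.0014  0.0741] turn [ 0.32 21.82  0.37]
```

Call:
servo_tool:
  series: "0 0 0 0 7.3 0 1; 0 0 0 0 14.6 0 1; 0 0 0 0.3 21.8 0.4 1; -0.006 -0.001 0.037 0.3 21.8 0.4 1; -0.013 -0.0015 0.074 0.3 21.8 0.4 1"

```text
clock: 10.3
position: [0.5704, -0.0507, 0.0968]
ee_rot: [-0.368, 0.611, 0.59, 0.378]
contact_force: [0.6, 0.3, 0.5]
width: 0.0002
gripper_force: 0.0
```

```bash
python3 -c "
from h import *
to([.571,-.03,.026],88.3,64)"
```

```text
t 10.3 pos [ 0.5704 -0.0507  0.0968] F [0.6 0.3 0.5] w 0.0002 q [-0.7   0.74  1.64  0.79  1.64 -0.99]
shift [-0.0543  0.0001  0.05  ] turn [ 0.11  0.33 -0.21]
```

Call:
servo_tool:
  series: "-0.012 0 0.011 0 0 0 1; -0.024 0 0.022 0 0 0 1; -0.036 0 0.033 0 0 0 1; -0.046 0 0.042 0 0.3 0 1; -0.054 0 0.05 0 0.3 0 1"

```text
clock: 10.8
position: [0.5693, -0.0268, 0.0263]
ee_rot: [-0.372, 0.609, 0.59, 0.378]
contact_force: [0.5, 0.1, 1.1]
width: -0.0002
gripper_force: 0.0
```

```bash
python3 -c "
from h import *
to([.572,-.005,.026],88.3,64)
a=snap('top','t7.png')[190:290,255:395]; b=snap('side','s7.png')[110:270,255:355]
k=lambda o:cv2.resize(o,None,fx=3.5,fy=3.5,interpolation=cv2.INTER_CUBIC)[:,:,::-1]
a,b=k(a),k(b);o=np.zeros((560,800,3),np.uint8)
o[:a.shape[0],:450]=a[:,:450]; o[:b.shape[0],450:]=b[:560,:350]; cv2.imwrite('pics/c7.png',cv2.convertScaleAbs(o,alpha=1.6))"
```

```text
t 10.8 pos [ 0.5693 -0.0268  0.0263] F [0.5 0.1 1.1] w -0.0002 q [-0.67  0.83  1.69  0.8   1.53 -1.08]
shift [0.0093 0.0021 0.0198] turn [-0.29 -0.07 -0.34]
```

View pics/c7.png

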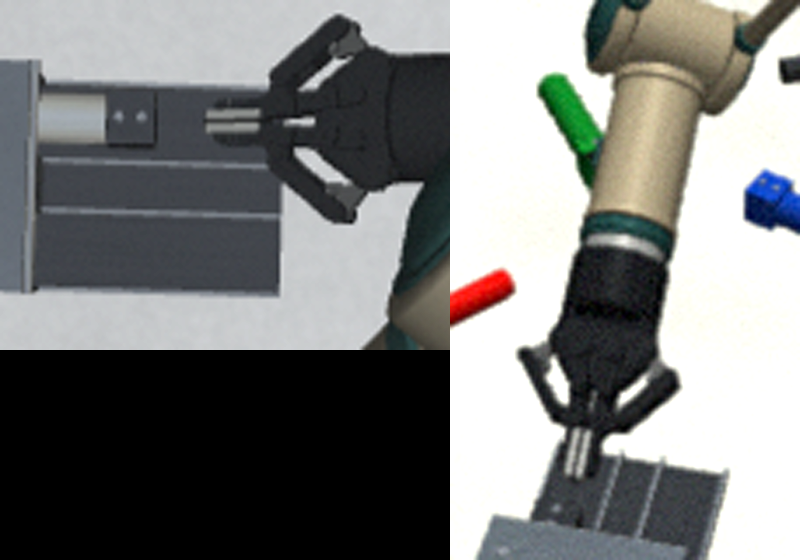

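Very clear: the heel is at crop x≈155. The shut tip is at 205, narrow back to about 268, and then the finger links flare out at 45°. I'll compute the gripper's profile in tool axes.

```bash
python3 -c "
from h import *
s=manip.get_state();M=q2R(s['ee_rot']);p=s['position']
for off in(0,.011):
 print(off)
 for a in((205,121),(213,97),(213,140),(250,103),(265,95),(268,88),(272,75),(285,62),(335,15),(355,25),(365,45),(268,150),(285,168),(335,222),(355,218),(385,52),(385,185)):
  e,d=ray('top',255+a[0]/3.5,190+a[1]/3.5); k=((p-e)@M[:,0]+off)/(d@M[:,0]); print(a,((M.T@(e+k*d-p))*1000).round(0)[1:],end=' ')
print()
b=cv2.imread('pics/t7.png')[190:260,310:370].max(2)
for r in range(0,66,2): print(190+r,' '.join('%3d'%x for x in b[r,:54:2]))
"
```

```text
0
(205, 121) [1. 1.] (213, 97) [16. -4.] (213, 140) [-11.  -4.] (250, 103) [ 12. -29.] (265, 95) [ 16. -39.] (268, 88) [ 20. -41.] (272, 75) [ 28. -43.] (285, 62) [ 36. -51.] (335, 15) [ 63. -83.] (355, 25) [ 56. -96.] (365, 45) [  44. -103.] (268, 150) [-17. -42.] (285, 168) [-28. -53.] (335, 222) [-61. -86.] (355, 218) [-58. -98.] (385, 52) [  39. -115.] (385, 185) [ -39. -117.] 0.011
(205, 121) [-0. -4.] (213, 97) [15. -9.] (213, 140) [-12. -10.] (250, 103) [ 10. -34.] (265, 95) [ 15. -44.] (268, 88) [ 19. -45.] (272, 75) [ 27. -48.] (285, 62) [ 34. -56.] (335, 15) [ 61. -87.] (355, 25) [  54. -100.] (365, 45) [  42. -107.] (268, 150) [-18. -46.] (285, 168) [-29. -58.] (335, 222) [-61. -90.] (355, 218) [ -59. -103.] (385, 52) [  38. -119.] (385, 185) [ -40. -121.] 
190 127 127 126 126 128 127 127 129 127 129 127 128 130 129 128 128 128 130 131 129 129 130 131 130 130 130 129
192 127 128 128 128 129 127 128 130 129 128 128 129 129 129 127 129 129 128 129 130 129 130 131 129 130 131 130
194 126 127 127 127 128 127 128 128 128 128 129 128 128 127 129 130 129 128 130 130  88  68 132 1
[... 2674 characters left out ...]
  67  75  91  26  24  28  29
244  46  46  46  47  47  44  47  47  47  48  48  46  46 126  97  27  29  28  29  57  46  49  50  50  49  47  51
246  47  46  47  46  47  48  47  48  47  48  48  48  48 126 127 121  29  26  28  28  26  50  49  50  37 128 129
248  47  46  49  48  47  48  48  47  47  46  48  47  46 126 126 126 123  28  27  28  27  23  50  37 125 129 129
250  66  65  65  65  56  57  57  56  47  47  46  47  47 126 126 127 127 124  30  28  27  27  39  33 129 129 130
252  50  50  53  51  50  51  61  61  60  59  70  70  66 126 128 127 128 127 125  53  29  24  37  48 131 129 129
254  47  47  48  46  47  46  47  47  45  45  46  47  47 127 128 126 126 127 126 127 122 123 123 128 130 128 129
```

The links flare to ±28 mm about 42 mm behind the tip, so shut fingers can only push the heel to about x = 37. I'll push to x ≈ 25 with them. Then I'll finish with the fingers partly open, one inside the lane and the other outside the side wall. First push:

Call:
servo_tool:
  series: "0.0035 0.001 0.0072 0 0 0 1; 0.007 0.002 0.0144 0 0 -0.3 1; 0.0105 0.002 0.0216 0 0 -0.3 1; 0.014 0.002 0.0288 0 0 -0.3 1; 0.0175 0.002 0.036 0 0 -0.3 1"

```text
clock: 11.4
position: [0.5721, 0.0142, 0.0275]
ee_rot: [-0.371, 0.607, 0.591, 0.379]
contact_force: [0.1, -2.4, 1.0]
width: 0.0
gripper_force: 1.1
```

Call:
servo_tool:
  series: "0.0035 0 0.0072 0 0 0 1; 0.007 0 0.0144 0 0 0 1; 0.0105 0 0.0216 0 0 0 1; 0.014 0 0.0288 0 0 0 1; 0.0175 0 0.036 0 0 0 1"

```text
clock: 11.9
position: [0.5729, 0.0542, 0.0271]
ee_rot: [-0.372, 0.607, 0.591, 0.379]
contact_force: [-0.6, -2.7, 2.0]
width: -0.0005
gripper_force: 1.2
```

```bash
python3 -c "
from h import *
to([.575,.0965,.026],88.3,64)"
```

```text
t 11.9 pos [0.5729 0.0542 0.0271] F [-0.6 -2.7  2. ] w -0.0005 q [-0.56  0.8   1.78  0.89  1.45 -1.09]
shift [0.0175 0.001  0.0386] turn [-0.34 -0.1  -0.08]
```

Call:
servo_tool:
  series: "0.0035 0 0.0077 0 0 0 1; 0.007 0 0.0154 0 0 0 1; 0.0105 0.001 0.0231 0 0 0 1; 0.014 0.001 0.0308 0 0 0 1; 0.0175 0.001 0.0385 0 0 0 1"

```text
clock: 12.4
position: [0.575, 0.0965, 0.026]
ee_rot: [-0.372, 0.607, 0.591, 0.379]
contact_force: [0.9, -2.1, 1.7]
width: 0.0001
gripper_force: 1.2
```

Call:
servo_tool:
  series: "-0.014 0 -0.03 0 0 0 1; -0.032 0 -0.068 0 0 0 1; -0.035 0 -0.073 0 0 0 0.8; -0.035 0 -0.073 0 0 0 0.41; -0.035 0 -0.073 0 0 0 0.41"

```text
clock: 12.9
position: [0.5724, 0.016, 0.0264]
ee_rot: [-0.373, 0.607, 0.591, 0.379]
contact_force: [-0.2, -0.4, -0.1]
width: 0.0428
gripper_force: 0.0
```

```bash
python3 -c "
from h import *
s=manip.get_state()
d=np.array([.03,.9995,0]);r=np.array([.9995,-.03,0]);O=np.array([.5328,.0775,0])
# A pad face at y_mag=-56, centre 25 further right
for x in(-.06,-.03,.0,.03,.045):
  p=O+r*(.056+s['width']/2)+d*x; p[2]=.026; print(x,p.round(4)); to(p,88.3,65)"
```

```text
-0.06 [0.6084 0.0152 0.026 ]
t 12.9 pos [0.5724 0.016  0.0264] F [-0.2 -0.4 -0.1] w 0.0428 q [-0.61  0.81  1.74  0.85  1.49 -1.08]
shift [-0.0001  0.036   0.0001] turn [-0.4   0.84 -0.14]
-0.03 [0.6093 0.0452 0.026 ]
t 12.9 pos [0.5724 0.016  0.0264] F [-0.2 -0.4 -0.1] w 0.0428 q [-0.61  0.81  1.74  0.85  1.49 -1.08]
shift [0.0129 0.0361 0.0271] turn [-0.4   0.84 -0.14]
0.0 [0.6102 0.0752 0.026 ]
t 12.9 pos [0.5724 0.016  0.0264] F [-0.2 -0.4 -0.1] w 0.0428 q [-0.61  0.81  1.74  0.85  1.49 -1.08]
shift [0.026  0.0363 0.0541] turn [-0.4   0.84 -0.14]
0.03 [0.6111 0.1052 0.026 ]
t 12.9 pos [0.5724 0.016  0.0264] F [-0.2 -0.4 -0.1] w 0.0428 q [-0.61  0.81  1.74  0.85  1.49 -1.08]
shift [0.0391 0.0365 0.0811] turn [-0.4   0.84 -0.14]
0.045 [0.6115 0.1202 0.026 ]
t 12.9 pos [0.5724 0.016  0.0264] F [-0.2 -0.4 -0.1] w 0.0428 q [-0.61  0.81  1.74  0.85  1.49 -1.08]
shift [0.0456 0.0366 0.0946] turn [-0.4   0.84 -0.14]
```

Call:
servo_tool:
  series: "-0.009 0.005 0.004 0 0 0 0.41; -0.009 0.02 0.004 0 0.8 0 0.41; -0.009 0.0395 0.004 -0.4 0.8 0 0.41; 0 0.0395 0 -0.4 0.8 0 0.41; 0 0.0395 0 -0.4 0.8 0 0.41"

```text
clock: 13.4
position: [0.6122, 0.0152, 0.027]
ee_rot: [-0.374, 0.605, 0.588, 0.385]
contact_force: [0.6, 0.5, -0.6]
width: 0.0506
gripper_force: 0.0
```

```bash
python3 -c "
from h import *
s=manip.get_state()
d=np.array([.03,.9995,0]);r=np.array([.9995,-.03,0]);O=np.array([.5328,.0775,0])
p=O+r*(.056+s['width']/2)+d*.0; p[2]=.026; to(p,88.3,65)
b=snap('top','t8.png').max(2)
print('    ',' '.join('%3d'%x for x in range(262,318,2)))
for r in range(176,246,2): print(r,' '.join('%3d'%x for x in b[r,262:318:2]))
b=snap('side','s8.png')"
```

```text
t 13.4 pos [0.6122 0.0152 0.027 ] F [ 0.6  0.5 -0.6] w 0.0506 q [-0.58  0.85  1.65  0.88  1.52 -1.03]
shift [0.0245 0.0002 0.0547] turn [-0.05  0.08 -0.  ]
     262 264 266 268 270 272 274 276 278 280 282 284 286 288 290 292 294 296 298 300 302 304 306 308 310 312 314 316
176 127 126 126 125 127 129 129 129 129 128 127 128 129 127 127 128 128 128 130 129 128 127 131 129 129 128 125  86
178 127 128 128 127 127 128 127 128 128 128 125 127 129 128 127 129 128 129 130 128 128 128 129 129 128 130  64  28
180 124 124 127 126 128 127 128 127 128 129 128 128 131 129 128 127 128 129 128 129 129 128 127 127 127 130  32  26
182 125 124 126 128 126 126 126 127 129 129 129 129 129 128 129 128 128 128 128 128 127 127 128 128 127 129  36  25
184 125 125 126 127 127 127 126 128 127 129 130 129 128 129 129 128 128 128 130 129 129 129 127 128 126 128  29  29
186 126 126 124 125 127 128 128 128 127 129 131 128 128 128 129 127 129 128 129 106  81  90  85  68  68  33  27  28
188 125 126 125 126 128 128 129 129 127 128 128 128 129 128 127 128 129 128  82  27  33  29  29  28  28  28  25  29
190 126 125 128
[... 2532 characters left out ...]
  48
234  61  90  41  47  47  46  46  47  47  47  47  46  47  47  48  47  47  48  47  47  47  47  46  46  48  46  47  47
236  67  89  32  56  67  66  66  78  75  75  73  74  86  87  85  85  86  86  84  84  85  85  75  74  74  76  74  65
238  59  88  30  48  48  46  47  47  47  47  47  47  48  47  47  48  48  48  46  46  47  49  49  48  51  50  50  50
240  61  87  32  47  48  47  48  47  48  47  47  47  47  47  48  47  46  47  47  47  47  47  47  47  48  48  46  47
242  62  86  32  48  47  47  47  48  48  47  47  47  48  47  46  49  47  49  48  47  47  48  48  47  47  49  48  47
244  61  84  30  47  47  46  47  47  47  48  47  48  47  46  46  46  47  48  47  46  47  47  46  47  47  46  46  46
```

The numeric rows show finger A (rows 216–223, knuckle down to row 231) inside the right trough (rows 214–236). Finger B (rows 187–193) is outside the wall. I'll shift 2 mm inwards and advance.

Call:
servo_tool:
  series: "0 -0.002 0 0 0 0 0.41; 0.006 -0.002 0.0137 0 0 0 0.41; 0.012 -0.002 0.0274 0 0 0 0.41; 0.018 -0.002 0.041 0 0 0 0.41; 0.0245 -0.002 0.0547 0 0 0 0.41"

```text
clock: 14.0
position: [0.6119, 0.0757, 0.0252]
ee_rot: [-0.374, 0.606, 0.587, 0.385]
contact_force: [0.0, 0.1, 0.0]
width: 0.0503
gripper_force: 0.0
```

Call:
servo_tool:
  series: "0.002 0 0.0045 0 0 0 0.41; 0.004 0 0.009 0 0 0 0.41; 0.006 0 0.0135 0 0 0 0.41; 0.008 0 0.018 0 0 0 0.41"

```text
clock: 14.4
position: [0.6132, 0.0936, 0.0248]
ee_rot: [-0.373, 0.606, 0.587, 0.385]
contact_force: [-0.0, 0.4, -0.2]
width: 0.0505
gripper_force: 0.0
```

Call:
servo_tool:
  series: "0.0013 0 0.0027 0 0 0 0.41; 0.0026 0 0.0054 0 0 0 0.41; 0.0039 0 0.0081 0 0 0 0.41; 0.0051 0 0.0109 0 0 0 0.41"

```text
clock: 14.8
position: [0.6137, 0.1053, 0.0248]
ee_rot: [-0.373, 0.606, 0.587, 0.385]
contact_force: [1.0, -1.5, -0.2]
width: 0.0503
gripper_force: 0.9
```

```bash
python3 -c "
from h import *
s=manip.get_state();O=np.array([.5328,.0775,0])
d=np.array([.03,.9995,0]);r=np.array([.9995,-.03,0]);print('mag x',(s['position']-O)@d,'right',(s['position']-O)@r); to([*(O+r*.0795+d*.046)[:2],.026],88.3,65)
b=snap('top','t9.png').max(2); print('    ',' '.join('%3d'%x for x in range(254,296,2)))
for q in range(204,242,2): print(q,' '.join('%3d'%x for x in b[q,254:296:2]))"
```

```text
mag x 0.030191039536426354 right 0.0799839397493456
t 14.8 pos [0.6137 0.1053 0.0248] F [ 1.  -1.5 -0.2] w 0.0503 q [-0.46  0.82  1.74  0.98  1.42 -1.05]
shift [ 0.0078 -0.0005  0.0138] turn [ 0.1   0.13 -0.07]
     254 256 258 260 262 264 266 268 270 272 274 276 278 280 282 284 286 288 290 292 294
204 123 120 122 122 123 122 122 122 123 125 125 124 123 123  28  27  33  31  38  48  47
206 121 120 121 122 123 122 123 124 124 122 122 124 123 102  25  31  30  34  44  48  68
208  70  70  72  71  72  86  86 124 125 124 122 125 124  98  30  31  31  41  49  55  85
210  71  71  71  71  71  86  79 122 123 124 124 124 123  38  33  32  35  46  48  69 103
212  71  71  71  71  71  88  34 114 115 114 114  55  27  31  31  33  42  49  50  88 104
214  70  69  70  71  71  87  36  46  49  50  32  23  28  33  34  38  47  48  74 106 106
216  71  69  71  71  70  88  63  26  27  27  28  18  30  32  34  43  47  61  93 107 107
218  70  70  70  71  70  88  44  28  26  26  25  29  32  31  36  49  49  74 110 109 108
220  71  70  71  71  70  88  29  26  27  19  19  32  34  34  42  47  62  94 110 110 110
222  70 
[... 171 characters left out ...]
  69  69  69  68  70  88  45  45  28  27  30  31  38  49  46  77 111 111 111 112 110
228  70  69  69  69  70  88  46  46  25  30  31  33  42  48  55  94 110 110 110 110 111
230  70  68  69  69  62  87  46  44  25  30  32  36  48  46  72 107 108 109 109 111 109
232  69  69  69  69  60  87  46  45  30  31  32  41  48  49  90 106 106 107 108 108 109
234  72  71  69  70  60  87  39  29  31  29  34  46  49  73 104 105 104 107 107 107 109
236  70  70  71  69  64  85  30  28  31  30  39  47  60  88 103 104 104 104 106 107 107
238  71  71  70  70  58  85  31  28  30  33  46  47  72 101 102 103 104 104 105 105 106
240  70  71  71  69  59  84  25  27  29  37  46  53  85  99 101 102 102 102 103 103 104
```

```bash
python3 -c "
from h import *
a=cv2.imread('pics/t9.png')[150:290,230:345]; b=cv2.imread('pics/s8.png')*0; b=snap('side','s9.png')[150:310,240:355,::-1]
k=lambda o:cv2.resize(o,None,fx=3.45,fy=3.45,interpolation=cv2.INTER_CUBIC)
a,b=k(a),k(b);o=np.zeros((560,800,3),np.uint8)
o[:a.shape[0],:a.shape[1]]=a; o[:b.shape[0],400:]=b[:560,:400][:o.shape[0]] if b.shape[1]>=400 else np.pad(b,((0,0),(0,400-b.shape[1]),(0,0)))[:560]
cv2.imwrite('pics/c9.png',cv2.convertScaleAbs(o,alpha=1.7))"
```

```text
(no output)
```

View pics/c9.png

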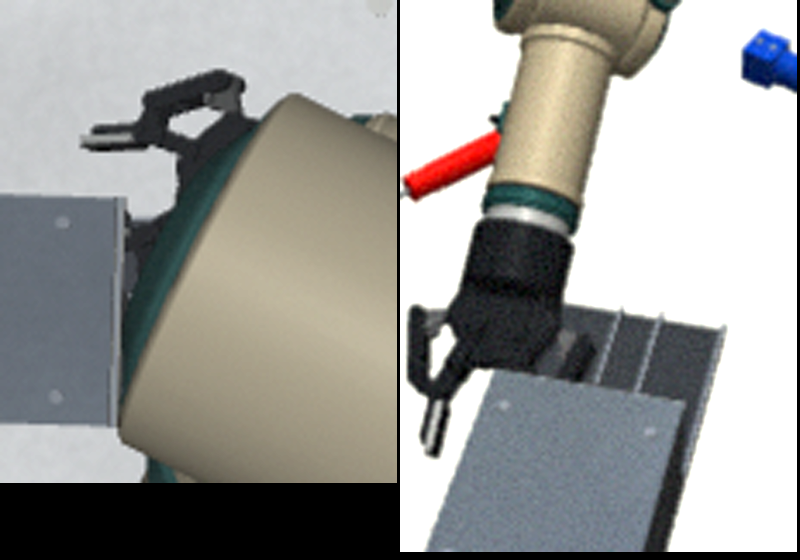

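Top: finger B's tip is at (82,142) and its knuckle is still short of the front plane. Side: the gripper body is clear in front of the roof edge, and B is outside the wall. I'll keep pushing gently.

Call:
servo_tool:
  series: "0.0008 0 0.0018 0 0 0 0.41; 0.0017 0 0.0036 0 0 0 0.41; 0.0025 0 0.0054 0 0 0 0.41; 0.0034 0 0.0073 0 0 0 0.41"

```text
clock: 15.3
position: [0.6136, 0.1137, 0.0248]
ee_rot: [-0.374, 0.606, 0.587, 0.385]
contact_force: [0.5, -0.8, 0.5]
width: 0.0505
gripper_force: 0.9
```

Call:
servo_tool:
  series: "0.0008 0 0.0018 0 0 0 0.41; 0.0013 0 0.0027 0 0 0 0.41; 0.0017 0 0.0036 0 0 0 0.41"

```text
clock: 15.6
position: [0.6137, 0.1177, 0.0248]
ee_rot: [-0.374, 0.606, 0.587, 0.385]
contact_force: [0.4, -1.6, 0.7]
width: 0.0504
gripper_force: 0.8
```

Call:
servo_tool:
  series: "0.0004 0 0.0009 0 0 0 0.41; 0.0008 0 0.0018 0 0 0 0.41; 0.0008 0 0.0018 0 0 0 0.41"

```text
clock: 15.9
position: [0.6137, 0.1197, 0.0248]
ee_rot: [-0.374, 0.606, 0.587, 0.385]
contact_force: [1.3, 0.0, 0.3]
width: 0.0505
gripper_force: 0.5
```

Call:
servo_tool:
  series: "0.0004 0 0.0009 0 0 0 0.41; 0.0004 0 0.0009 0 0 0 0.41"

```text
clock: 16.1
position: [0.6138, 0.1206, 0.0248]
ee_rot: [-0.374, 0.606, 0.587, 0.385]
contact_force: [-0.0, -1.6, 0.2]
width: 0.0504
gripper_force: 0.8
```

Call:
servo_tool:
  series: "0.0004 0 0.0009 0 0 0 0.41; 0.0004 0 0.0009 0 0 0 0.41"

```text
clock: 16.3
position: [0.6139, 0.1209, 0.0248]
ee_rot: [-0.373, 0.606, 0.587, 0.385]
contact_force: [-1.2, -4.7, 1.1]
width: 0.0506
gripper_force: 2.5
```

Call:
servo_tool:
  series: "0.0004 0 0.0009 0 0 0 0.41; 0.0004 0 0.0009 0 0 0 0.41"

```text
clock: 16.5
position: [0.614, 0.1212, 0.0247]
ee_rot: [-0.373, 0.606, 0.588, 0.385]
contact_force: [-1.3, -9.0, 3.0]
width: 0.0505
gripper_force: 4.5
```

```bash
python3 -c "
from h import *
s=manip.get_state();O=np.array([.5328,.0775,0]);d=np.array([.03,.9995,0])
print(s['position'],(s['position']-O)@d,s['contact_force'],s['moment'],s['gripper_force'])"
```

```text
[0.61402392 0.12116231 0.02473295] 0.0460771983016012 [-1.34029701 -9.03455049  2.99587289] [-0.57215567  0.15192153  0.37256424] 4.4588014064356685
```

Call:
servo_tool:
  series: "-0.0017 0 -0.0036 0 0 0 0.41; 0.001 -0.002 -0.0049 0 0 0 0.41; 0.0018 -0.002 -0.0031 0 0 0 0.41; 0.0023 -0.002 -0.0022 0 0 0 0.41; 0.0023 -0.002 -0.0022 0 0 0 0.41"

```text
clock: 17.0
position: [0.6116, 0.121, 0.028]
ee_rot: [-0.373, 0.606, 0.588, 0.385]
contact_force: [-0.8, -7.5, 1.9]
width: 0.0504
gripper_force: 3.6
```

Call:
servo_tool:
  series: "0.0004 0 0.0009 0 0 0 0.41; 0.0004 0 0.0009 0 0 0 0.41"

```text
clock: 17.2
position: [0.6118, 0.1212, 0.028]
ee_rot: [-0.373, 0.606, 0.588, 0.385]
contact_force: [-2.0, -10.8, 3.3]
width: 0.0506
gripper_force: 5.6
```

Call:
servo_tool:
  series: "0.0004 0 0.0009 0 0 0 0.41; 0.0004 0 0.0009 0 0 0 0.41"

```text
clock: 17.4
position: [0.612, 0.1214, 0.028]
ee_rot: [-0.373, 0.606, 0.588, 0.385]
contact_force: [-2.6, -15.0, 4.4]
width: 0.0505
gripper_force: 7.6
```

```bash
python3 -c "
from h import *
s=manip.get_state()
print(s['position'],s['contact_force'],s['moment'],s['gripper_force'])"
```

```text
[0.61203657 0.12137859 0.02801873] [ -2.58663635 -14.97279      4.38775007] [-0.59493029  0.29269374  0.71475581] 7.617909497930668
```

It stalls firmly at the same x when shifted up and sideways, and the moment points to fingertip A on the heel, so the pylon is home. I'll withdraw straight back and then rise.

Call:
servo_tool:
  series: "-0.004 0 -0.009 0 0 0 0.41; -0.012 0 -0.027 0 0 0 0.41; -0.021 0 -0.045 0 0 0 0.41; -0.03 0 -0.063 0 0 0 0.41; -0.038 0 -0.082 0 0 0 0.41"

```text
clock: 17.9
position: [0.609, 0.0312, 0.0278]
ee_rot: [-0.374, 0.606, 0.587, 0.385]
contact_force: [1.0, 0.3, -0.3]
width: 0.0502
gripper_force: 0.0
```

Call:
servo_tool:
  series: "0.03 0 -0.03 0 0 0 0.41; 0.06 0 -0.06 0 0 0 0.41; 0.09 0 -0.09 0 0 0 0.41; 0.11 0 -0.13 0 0 0 0.41; 0.12 0 -0.16 0 0 0 0.41"

```text
clock: 18.4
position: [0.6063, -0.0633, 0.2075]
ee_rot: [-0.372, 0.606, 0.588, 0.385]
contact_force: [1.2, -0.2, 0.4]
width: 0.0505
gripper_force: 0.0
```

```bash
python3 -c "
from h import *
s=manip.get_state(); print(s['position'],s['contact_force'])
b=snap('top','t10.png'); a=cv2.imread('pics/top1.png')[:,:,::-1]; g=b.max(2)
print('    ',' '.join('%3d'%x for x in range(256,300,2)))
for q in range(206,276,3): print(q,' '.join('%3d'%x for x in g[q,256:300:2]),'|',' '.join('%3d'%x for x in a.max(2)[q,262:276:2]))
D=(np.abs(b.astype(int)-a).max(2)>25).astype(np.uint8)
n,_,st,_=cv2.connectedComponentsWithStats(D)
print([tuple(x) for x in st[1:] if x[4]>15])"
```

```text
[ 0.60628407 -0.0632596   0.20752559] [ 1.16496567 -0.23433669  0.35105353]
     256 258 260 262 264 266 268 270 272 274 276 278 280 282 284 286 288 290 292 294 296 298
206 128 129 130 129 129 130 132 132 130 129 132 130 129 129 131 130 130 130 131 131 132 133 | 110 111 112 112 113 111 110
209  74  75  75  75  92  88 130 132 131 131 132 130 131 130 130 131 131 133 133 131 131 130 |  65  79  75 111 112 111 112
212  75  75  75  75  93  36 121 122 120 121 131 130 130 129 130 131 129 131 132 132 131 132 |  64  79  30 103 104 103 103
215  72  74  75  75  93  44  46  48  50  49  49  49  48  50  50  51  53  52  51  50  51  53 |  64  79  41  41  41  41  40
218  75  75  75  75  94  40  48  48  49  48  49  49  49  49  49  48  48  49  49  49  48  49 |  63  80  38  41  41  40  41
221  74  74  74  75  91  50  47  46  47  47  47  47  47  48  47  48  46  47  47  49  48  47 |  63  78  46  38  40  40  39
224  75  74  73  75  94  51  46  46  46  48  47  48  47  47  47  47  48  46  47  48  48  46 |  63  79  45  41  41  39  40
227  74  74  74  73  93  47  47  49  48  47  48  49  48  48  48  48  49  49  
[... 1673 characters left out ...]
6  47  46  47  47  47  46  47  46  48  46  48  47 |  79  42  39  40  40  41  40
272  78  78  78  93  28  87  88  87  86  86  86  87  74  77  78  76  77  63  67  67  67  54 |  79  28  75  75  74  74  75
275 132 129 129 130 128 130 129 128 129 130 128 130 130 130 130 129 129 131 130 128 127 129 | 110 109 110 111 110 110 112
[(np.int32(229), np.int32(136), np.int32(411), np.int32(344), np.int32(60288)), (np.int32(631), np.int32(384), np.int32(9), np.int32(16), np.int32(97)), (np.int32(264), np.int32(394), np.int32(26), np.int32(19), np.int32(154)), (np.int32(180), np.int32(418), np.int32(74), np.int32(62), np.int32(1992)), (np.int32(306), np.int32(474), np.int32(15), np.int32(6), np.int32(16))]
```

The trough is clear, the mouth looks as it did at the start, and no contact forces were felt elsewhere. Handing in.

```bash
python3 -c "
from h import *
print(manip.sign_off())"
```

```text
the job is handed in; nothing more can be done
None
```

The pylon is in the right-hand lane, the empty one, pushed until it stalled firmly at the back-wall depth; the trough is clear, and the mouth looks shut as at the start, though I couldn't see the pylon or flap directly; handed in at about 18.5 s.

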